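# Seat the spinner's rotor on its hex drive and close the lid

## Robot

A 6-joint arm with a two-finger parallel gripper is mounted at the origin on the work surface. World frame = base frame: x ahead of the robot, y to its left, z up, the work surface at z = 0. Lengths are in m, angles in rad, forces in N, time in s.
With the tool pointing down it reaches from about 0.3 to 0.875 m from the base axis. Payload 6.4 kg.
Tool frame: the origin (TCP) lies midway between the tips of the shut fingers; the grasp point (between the pads) lies ctrl.grip_depth behind it (ctrl.grip_depth is the distance from the TCP to the grasp point, in m); x points along the fingers, y is the direction in which the jaws open and shut, and the axes are right-handed (so a half turn about x gives the same grasp; the last joint's range is limited). The gripper opens to 85 mm and grips with 20 to 120 N. Pads are 22 mm wide; open, the fingers measure 114 mm over their backs; the gripper's body (76 mm by 85 mm) begins 54 mm behind the grasp point. The pads swing forward as they close: fully open they stand 13 mm farther back than shut.
Start: joints at [0.942, 0.181, 1.607, -0, 1.354, -0.206], TCP at [0.236, 0.524, 0.231] pointing down, gripper open.
Joint ranges: [-2.99, 2.99], [-0.89, 2.07], [0.3, 2.58], [-1.14, 4.28], [0, 2.63], [-3.12, 3.12]. Speed limits (rad/s): [2.57, 2.57, 3.01, 3.14, 3.14, 3.14].

## Interface

Orientations are given as a unit quaternion [w, x, y, z].
In Python, from bench import ctrl gives the robot as it stands.
- The arm moves only by the tool carry_out, never from a script. Its argument "motion" is one flat list of numbers, 7 for each row, row after row: the turn, a rotation vector about the tool's x, y, z in degrees, then the shift along the tool's x, y, z in m, then the gripper's target within -1 to 1 (shut at 1, half-way at 0, fully open at -1). A call has 1 to 10 rows; each row shifts and turns the pose as measured when the row begins, along the tool's axes as they then stand; what a row does not reach is not made up. A row lasts 1/10 s, in which the tool goes at most 50 mm and 8.59 degrees, less where a joint would pass 70% of its speed; a pose out of reach is approached as far as the arm can. A call with a gripper value outside its range is refused whole. The fingers move at their own pace and stop on an object; the grip force is fixed at half the most. Time passes only in rows, so rows that do not move let the fingers close. It gives the time, the measured TCP pose, the force and the opening at its end, in the units of the state.
- ctrl.get_obs(): the state, without advancing time (a new reading comes with each control period).
- ctrl.camera(name): name is "scene" or "top" or "wrist"; returns the picture (420x560x3 uint8, blue, green, red); there is no depth.
- ctrl.camera_params(name): a dict with "mtx" (3x3 intrinsics, pixels), "pose" (4x4, takes a point from camera to world coordinates); the wrist camera has in their place "hand_eye" (4x4, takes a point from camera to tool coordinates, whose origin is the TCP and whose axes are the tool frame's). Camera axes: x right, y down, z forward; pixel columns grow to the right and rows downward; lengths in m; the calibration is good to about 2 mm. A picture is of the moment at which its call begins: read the wrist's pose just before it. camera_params takes no time and is no camera call.
- ctrl.hand_in(): hands the job in, once; it reports no verdict.
Trained networks look in the newest picture that a camera, given by its name, has taken for a name from the list of things; names that differ only in an ending like _2 or _b are one class to them, and where a whole thing is asked for, a point or a joint stands for the part that bears it (a point fixed in the world has none). Each returns a list of dicts, best first, with "conf" (0 to 1); they miss things now and then, are a little off and sometimes report something else, mostly with a low value. They report only what shows in the picture. A call takes as long as a camera call.
- ctrl.boxes_of(camera, thing): "point" ([x, y, z] in m, in the coordinates of the camera as it stood for that picture, good to about 4 mm: the middle of the surface that is visible of it).
- ctrl.trace(camera, thing): "pixels" (420x560 bool, what is visible of it).
- ctrl.landmark_of(camera, thing): "point" ([x, y, z] in m, in the coordinates of the camera as it stood for that picture, good to about 4 mm: a listed point, or the origin of a listed thing).
The state is a dict: "time_s": time; "q": joint angles; "dq": joint speeds; "joint_efforts": joint torques, N m; "eef_pos": TCP position; "eef_rot": TCP orientation; "wrist_force": force on the tool from outside, world axes, zero at the start; "torque": the same for the moment, N m; "opening": opening from 0.0 (shut) to 1.0 (fully open).
Only numpy, scipy, OpenCV 4.12 (cv2) and the standard library are available. Lean on these libraries where they do the work, as an engineer would, in place of code of your own. Each camera call takes 0.05 s, during which the arm holds its last target. There are 200 camera calls.

## Task

The rotor of the small white tube spinner is not lined up with its six-sided drive, so it rides high and the lid will not pass over it. Using its bar, press the rotor down and turn it in place little by little until it drops fully home on the drive, then swing the lid shut over it. Do not push the other things on the bench about.

Things in the scene. Friction and masses are not known exactly. Their poses are not given: they have to be found in the camera images.
- rotor_grip (a point): Centre of the rotor's black upright finger bar: 46 mm long (this point's x), 14 mm thick (y), 44 mm tall (z up), standing on the middle of the rotor's disc; the point is half-way up, 22 mm over the disc's top. At the start it is about 60 mm above drive (rotor riding high on the drive's corners); fully home it is 48 mm above, a drop of 12 mm.
- drive (a point): Point on the drive axis at the level of the spinner's flat deck, 90 mm above the bench; x runs to the lid post, z up. The drive is a steel hex, 52 mm across flats, 12 mm high, that does not turn. Its angle differs every time, is hidden under the rotor and is NOT this point's yaw. The socket fits every 60 degrees and drops within about 8 degrees of a fit.
- lid (a joint): Angle of the lid about its post, rad: 0 = shut, against its stop, centred over the rotor; it grows as the lid opens, turning clockwise seen from above, to 1.95. It stays where it is left (a light friction, 1 to 2 N at the knob).
- lid_pivot (a point): Axis of the lid's upright post (20 mm thick) at the level of the lid's underside, 76 mm above the deck, 115 mm from the drive axis along drive's x. Axes as drive. The lid swings level at this height; it clears the bar of a home rotor by 6 mm and strikes the bar of one that rides high.
- lid_knob (a point): Centre (half-way up) of the lid's knob: an upright black cylinder 26 mm across, 42 mm tall, standing on the lid, 115 mm from the post's axis. The lid is a clear disc 124 mm across, 5 mm thick, centred on the knob, on a grey arm. When shut the knob is over the drive axis.
- rack_mid (a point): Bystander: middle of a loose red tube rack 130 x 70 x 52 mm with capped tubes standing to 94 mm. The point is 45 mm above its underside.
- carton_mid (a point): Bystander: centre of a loose plain white carton 100 x 65 x 55 mm.
- jar_mid (a point): Bystander: centre of a loose jar 56 mm across and 75 mm tall.
- mouse_mid (a point): Bystander: middle of a loose black computer mouse 100 x 58 x 30 mm.
- tray_mid (a point): Bystander: centre of a loose white open tray 160 x 110 x 35 mm.
- rotor: The loose rotor, 0.3 to 0.5 kg: aluminium disc 110 mm across, 12 mm thick, eight tube places near its edge, bar on top. Origin on its axis 48 mm below rotor_grip, same axes. Hidden beneath: a hex socket 56 mm across flats, 14 mm deep, and a 17 mm centring pin already in the drive's 19 mm hole, which keeps the rotor centred while it is turned in place.
- spinner: The white tube spinner, held to the bench: 245 mm along x (100 mm before the drive axis to 145 mm behind it), 200 mm along y, 90 mm high; origin on the bench under the drive axis, x towards the lid post. A grey bowl rim 6 mm high, 148 mm across, surrounds the rotor on the deck.

How it is judged:
On the way, in this order (a step that is already met when the one before it is completed fails the run):
1. the rotor has dropped fully home on the drive, level (z of rotor_grip in the frame of drive between 0.043 and 0.052 m and horizontal distance between rotor_grip and drive below 0.008 m and angle between rotor_grip's own z axis and vertical below 0.06 rad), for 0.2 s.
2. the lid is shut over the rotor (value of joint lid below 0.1 rad), for 0.2 s.
At the end, for the whole second after the job is handed in: The rotor is home (its bar's centre 43 to 52 mm above the deck, within 8 mm of the drive axis, tilted less than 0.06 rad) and at rest, and the lid is within 0.1 rad of shut (all of step 1 and value of joint lid below 0.1 rad and linear speed of rotor below 0.02 m/s); the robot touches nothing.
It fails at once if a bystander was moved more than 40 mm (distance of any of rack_mid, carton_mid, jar_mid, mouse_mid, tray_mid from where it was at the start of the episode above 0.04 m).
It also fails if it takes over 48 s, if anything falls off the work surface, if the arm or the gripper's body presses on something with over 40 N, if the wrist force passes 120 N, or if a joint passes its speed limit or range.

## Working session

There is one attempt and no reset: what is moved stays moved. The work goes in short steps, Python scripts to look and compute and a tool call to move; the robot and the scene stay as the last step left them, time stands still between calls to the robot, and variables do not carry over. Pictures are saved under pics/ and viewed, about 8 in all and at most 12, crops included, and the job is handed in when it is done.

Besides the shell and the picture viewer there is one more tool, called after "Call:" in YAML: its name, and indented under it one key for each argument. carry_out: Moves the arm, as the interface text tells. Its arguments: {"type":"object","properties":{"motion":{"type":"array"}},"required":["motion"]}

```bash
mkdir -p pics; ls; cat > h.py <<'E'
import numpy as np,cv2
from bench import ctrl
from scipy.spatial.transform import Rotation as R
def tool():
    o=ctrl.get_obs(); T=np.eye(4); w,x,y,z=o["eef_rot"]
    T[:3,:3]=R.from_quat([x,y,z,w]).as_matrix(); T[:3,3]=o["eef_pos"]; return T
def cam(n,T=None):
    p=ctrl.camera_params(n)
    return np.array(p["mtx"]),(np.array(p["pose"]) if "pose" in p else T@np.array(p["hand_eye"]))
def W(P,p): return (P@np.r_[p,1])[:3]
def px(K,P,w):
    c=np.linalg.inv(P)@np.r_[w,1]; u=K@c[:3]; return u[:2]/u[2]
def ray(K,P,uv,z):
    d=P[:3,:3]@np.linalg.inv(K)@np.r_[uv,1]; o=P[:3,3]; return o+d*(z-o[2])/d[2]
E
python3 - <<'E'
from h import *
print(ctrl.get_obs(), ctrl.grip_depth)
print(tool()[:3,:3].round(2))
T=tool()
ims=[]
for n in ["scene","top"]:
    im=ctrl.camera(n); ims.append(im); K,P=cam(n); print(n,P[:3,3].round(3),P[:3,:3].round(2).tolist())
    for t in ["rotor_grip","drive","lid_knob","lid_pivot","rotor","spinner","rack_mid","carton_mid","jar_mid","mouse_mid","tray_mid"]:
        r=ctrl.landmark_of(n,t)[:2]
        print(t,[(round(d["conf"],2),W(P,d["point"]).round(3).tolist()) for d in r])
cv2.imwrite("pics/a.png",ims[0]);cv2.imwrite("pics/b.png",ims[1])
print(ctrl.get_obs()["time_s"])
E
```

```text
pics
{'time_s': 0.0, 'q': array([ 9.41720104e-01,  1.81543348e-01,  1.60803989e+00,  6.86323061e-06,
        1.35380401e+00, -2.06307583e-01]), 'dq': array([-0.00190646, -0.00046328, -0.00017943,  0.00066148,  0.00110937,
        0.0010771 ]), 'joint_efforts': array([ 3.71835713e-04, -4.44858992e+01, -3.51343775e+01, -3.01931814e-04,
        9.02968895e-03, -9.63832214e-07]), 'eef_pos': array([0.23555855, 0.5239107 , 0.23036746]), 'eef_rot': array([ 0.69110764,  0.1477821 ,  0.69162673, -0.14894005]), 'wrist_force': array([-0.17560464,  0.83406615,  1.24102446]), 'torque': array([-0.05442593, -0.00789861,  0.03772836]), 'opening': 1.0022647282954655} 0.0187
[[-0.    0.41  0.91]
 [-0.    0.91 -0.41]
 [-1.   -0.   -0.  ]]
scene [ 0.814 -0.491  0.812] [[0.87, 0.35, -0.34], [0.49, -0.64, 0.6], [-0.01, -0.68, -0.73]]
rotor_grip [(0.83, [0.498, 0.056, 0.148])]
drive [(0.85, [0.501, 0.053, 0.089])]
lid_knob []
lid_pivot [(0.8, [0.613, 0.053, 0.167])]
rotor [(0.69, [0.496, 0.054, 0.105])]
spinner [(0.89, [0.496, 0.054, -0.001]), (0.34, [0.574, 0.393, 0.021])]
rack_mid [(0.71, [0.485, -0.153, 0.048])]
carton_mid [(0.95, [0.478, 0.262, 0.028])]
jar_mid [(0.84, [0.624, -0.127, 0.035])]
mouse_mid [(0.66, [0.418, 0.373, 0.017])]
tray_mid [(0.64, [0.57, 0.393, 0.023])]
top [0.355 0.059 1.211] [[0.03, -0.98, 0.17], [-1.0, -0.03, -0.02], [0.02, -0.17, -0.98]]
rotor_grip [(0.72, [0.497, 0.056, 0.15])]
drive []
lid_knob [(0.65, [0.601, 0.175, 0.188])]
lid_pivot [(0.94, [0.61, 0.062, 0.164])]
rotor [(0.97, [0.494, 0.058, 0.101])]
spinner []
rack_mid [(0.58, [0.479, -0.155, 0.046])]
carton_mid [(0.76, [0.469, 0.266, 0.023]), (0.42, [0.569, 0.394, 0.017])]
jar_mid [(0.64, [0.62, -0.126, 0.041])]
mouse_mid [(0.58, [0.415, 0.378, 0.016])]
tray_mid [(0.88, [0.567, 0.394, 0.016])]
1.2
```

View pics/a.png

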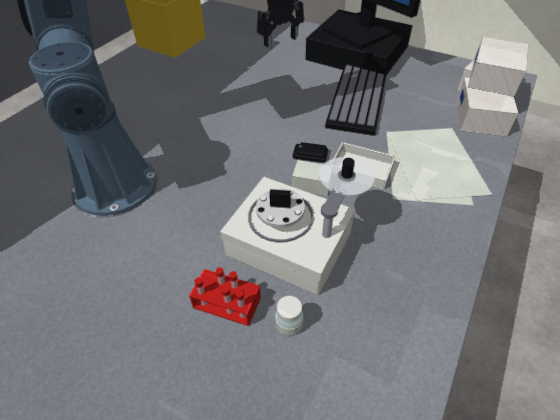

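View pics/b.png

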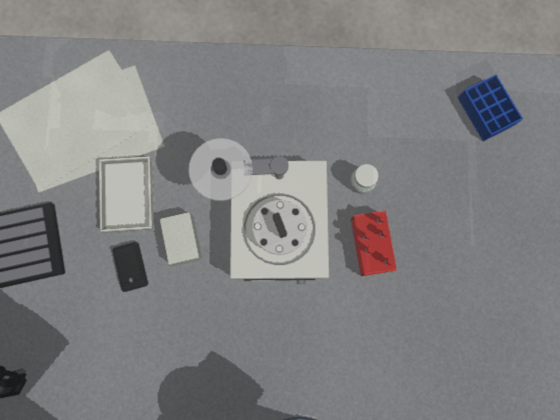

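The scene view shows the rotor bar at (281,198), the knob at (348,167) and the lid off to the +y side. The top view shows the bar at (280,225) running along yaw of about 22°, the post at (280,165) and the knob at (220,168). Both agree with the networks. Next I move above the rotor.

Call:
carry_out:
  motion: [0, 0, 0, -0.01, -0.03, 0.04, -1, 0, 0, 0, -0.01, -0.03, 0.04, -1, 0, 0, 0, -0.01, -0.03, 0.04, -1, 0, 0, 0, -0.01, -0.03, 0.04, -1, 0, 0, 0, -0.01, -0.03, 0.04, -1, 0, 0, 0, -0.01, -0.03, 0.04, -1, 0, 0, 0, 0, -0.03, 0.04, -1, 0, 0, 0, 0, -0.03, 0.04, -1, 0, 0, 0, 0, -0.03, 0.04, -1, 0, 0, 0, 0, -0.03, 0.04, -1]

```text
time_s: 2.2
eef_pos: [0.4761, 0.0919, 0.2929]
eef_rot: [0.694, 0.145, 0.69, -0.143]
wrist_force: [1.6, 1.0, 0.3]
opening: 0.998
```

Call:
carry_out:
  motion: [-8, 0, 0, 0, 0, 0, -1, -8, 0, 0, 0, 0, 0, -1, -8, 0, 0, 0, 0, 0, -1, -8, 0, 0, 0, 0, 0, -1, -8, 0, 0, 0, 0, 0, -1, -6, 0, 0, 0, 0, 0, -1, 0, 0, 0, 0, 0, 0, -1]

```text
time_s: 2.9
eef_pos: [0.4795, 0.0832, 0.2932]
eef_rot: [0.695, -0.145, 0.69, 0.143]
wrist_force: [0.8, 0.2, -0.6]
opening: 1.001
```

```bash
cat > look.py <<'E'
import sys
from h import *
T=tool(); im=ctrl.camera("wrist"); K,P=cam("wrist",T)
cv2.imwrite(sys.argv[1],im)
print("T",T.round(3).tolist(),"q",ctrl.get_obs()["q"].round(2))
for t in ["rotor_grip","drive","lid_knob","lid_pivot","rotor"]:
    print(t,[(round(d["conf"],2),W(P,d["point"]).round(3).tolist()) for d in ctrl.landmark_of("wrist",t)[:2]])
for d in ctrl.trace("wrist","rotor_grip")[:1]:
    m=d["pixels"].astype(np.uint8); r=cv2.minAreaRect(cv2.findNonZero(m)); b=cv2.boxPoints(r)
    w=np.array([ray(K,P,p,0.172) for p in b]); print("rect",r,w.round(3).tolist())
    for i in (0,1):
        v=w[i+1]-w[i]; print("edge",np.linalg.norm(v[:2]),np.degrees(np.arctan2(v[1],v[0])))
o=ctrl.get_obs();print(o["time_s"],o["wrist_force"])
E
python3 look.py pics/c.png
```

```text
T [[0.008, -0.399, 0.917, 0.479], [-0.001, 0.917, 0.399, 0.083], [-1.0, -0.004, 0.007, 0.293], [0.0, 0.0, 0.0, 1.0]] q [-0.07 -0.08  1.75 -0.    1.46 -2.05]
rotor_grip [(0.71, [0.493, 0.056, 0.152])]
drive []
lid_knob [(0.88, [0.603, 0.175, 0.194]), (0.44, [0.496, 0.062, 0.149])]
lid_pivot [(0.9, [0.613, 0.061, 0.167])]
rotor [(0.81, [0.495, 0.053, 0.103]), (0.66, [0.622, -0.13, 0.037])]
rect ((244.0, 194.0), (100.0, 104.0), 90.0) [[0.458, -0.004, 0.172], [0.422, 0.077, 0.172], [0.507, 0.115, 0.172], [0.546, 0.025, 0.172]]
edge 0.08832271092874047 113.497090863023
edge 0.09265992561082337 24.725374507745652
3.25 [ 0.4002295  -0.95661379 -0.47975977]
```

View pics/c.png

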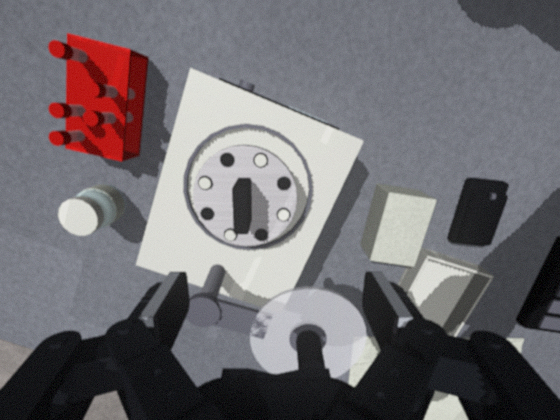

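The bar is at (243,205) and lies nearly along the image vertical, so the tool yaw is already aligned. The trace picked up the disc rather than the bar, so I ignore it. Now I centre over the bar and descend.

Call:
carry_out:
  motion: [0, 0, 0, 0, -0.0315, 0.005, -1, 0, 0, 0, 0.045, 0, 0, -1, 0, 0, 0, 0.045, 0, 0, -1, 0, 0, 0, 0.03, 0, 0, -1, 0, 0, 0, 0, 0, 0, -1]

```text
time_s: 3.75
eef_pos: [0.5005, 0.0552, 0.1724]
eef_rot: [0.698, -0.144, 0.688, 0.141]
wrist_force: [-0.5, -0.1, -0.4]
opening: 1.0
```

```bash
python3 look.py pics/d.png
```

```text
T [[0.015, -0.395, 0.919, 0.501], [-0.002, 0.919, 0.395, 0.055], [-1.0, -0.007, 0.013, 0.172], [0.0, 0.0, 0.0, 1.0]] q [-0.13  0.07  1.85  0.    1.2  -2.1 ]
rotor_grip [(0.8, [0.495, 0.057, 0.148])]
drive []
lid_knob []
lid_pivot []
rotor [(0.93, [0.496, 0.058, 0.102])]
rect ((277.7500305175781, 227.75), (159.09902954101562, 158.39190673828125), 45.0) [[0.499, -0.006, 0.172], [0.427, 0.024, 0.172], [0.454, 0.097, 0.172], [0.54, 0.073, 0.172]]
edge 0.07763240156216428 156.82728671624395
edge 0.07781764656007105 69.68747803169762
4.1 [0.40877588 0.28573503 0.15491878]
```

View pics/d.png

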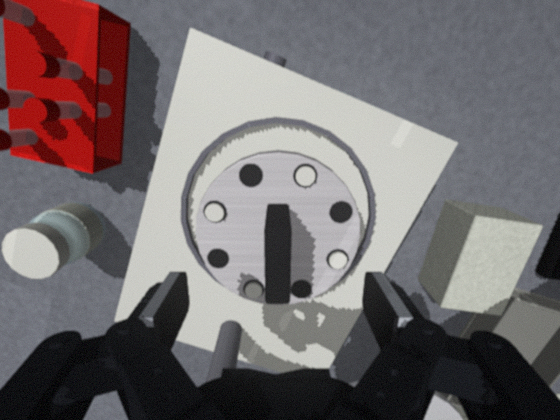

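The bar at (278,255) is centred between the fingers and aligned with them. I descend to grasp height and close.

Call:
carry_out:
  motion: [0, 0.8, 0, 0.018, 0.001, -0.003, -1, 0, 0, 0, 0.014, 0, 0, -1, 0, 0, 0, 0, 0, 0, -1, 0, 0, 0, 0, 0, 0, 1, 0, 0, 0, 0, 0, 0, 1, 0, 0, 0, 0, 0, 0, 1, 0, 0, 0, 0, 0, 0, 1, 0, 0, 0, 0, 0, 0, 1]

```text
time_s: 4.9
eef_pos: [0.5037, 0.0549, 0.1474]
eef_rot: [0.698, -0.147, 0.687, 0.138]
wrist_force: [-2.7, 6.8, -2.0]
opening: 0.154
```

Gripped, but a little high and about 7 mm off along the bar. I regrip lower.

Call:
carry_out:
  motion: [0, 0, 0, 0, 0, 0, -0.3, 0, 0, 0, 0, 0, 0, -0.3, 0, 0.8, 0, 0.01, 0.001, -0.006, -0.3, 0, 0, 0, 0.003, 0, -0.002, -0.3, 0, 0, 0, 0, 0, 0, -0.3]

```text
time_s: 5.4
eef_pos: [0.4957, 0.0519, 0.1335]
eef_rot: [0.693, -0.149, 0.692, 0.137]
wrist_force: [0.8, 0.2, -0.8]
opening: 0.649
```

Call:
carry_out:
  motion: [0, 0, 0, 0, 0.003, 0.0015, -0.3, 0, 0, 0, 0, 0, 0, 1, 0, 0, 0, 0, 0, 0, 1, 0, 0, 0, 0, 0, 0, 1, 0, 0, 0, 0, 0, 0, 1]

```text
time_s: 5.9
eef_pos: [0.4963, 0.0552, 0.1335]
eef_rot: [0.693, -0.149, 0.692, 0.137]
wrist_force: [-0.2, 0.8, -2.0]
opening: 0.152
```

The centring forces are low. Now I turn it step by step with a light press.

Call:
carry_out:
  motion: [4, 0, 0, 0.002, 0, 0, 1, 4, 0, 0, 0.002, 0, 0, 1, 4, 0, 0, 0.002, 0, 0, 1]

```text
time_s: 6.2
eef_pos: [0.4974, 0.0546, 0.1329]
eef_rot: [0.705, -0.075, 0.702, 0.061]
wrist_force: [-3.6, 0.2, 14.0]
opening: 0.156
```

Call:
carry_out:
  motion: [4, 0, 0, 0.002, 0, 0, 1, 4, 0, 0, 0.002, 0, 0, 1, 4, 0, 0, 0.002, 0, 0, 1]

```text
time_s: 6.5
eef_pos: [0.4971, 0.055, 0.131]
eef_rot: [0.709, 0.002, 0.705, -0.015]
wrist_force: [-0.6, 0.1, -4.4]
opening: 0.16
```

Call:
carry_out:
  motion: [0, 0, 0, 0.004, 0, 0, 1, 0, 0, 0, 0.004, 0, 0, 1, 0, 0, 0, 0.004, 0, 0, 1]

```text
time_s: 6.8
eef_pos: [0.4971, 0.0544, 0.1211]
eef_rot: [0.708, 0.0, 0.706, -0.014]
wrist_force: [-24.5, -4.3, 49.2]
opening: 0.156
```

A 12.4 mm drop and then a hard stop, so the rotor looks home. I release it and check.

Call:
carry_out:
  motion: [0, 0, 0, -0.001, 0, 0, 1, 0, 0, 0, 0, 0, 0, -0.3, 0, 0, 0, 0, 0, 0, -0.3, 0, 0, 0, 0, 0, 0, -0.6, 0, 0, 0, -0.03, 0, 0, -0.6, 0, 0, 0, -0.045, 0, 0, -0.6, 0, 0, 0, -0.045, 0, 0, -0.3, 0, 0, 0, -0.03, 0, 0, -0.3]

```text
time_s: 7.6
eef_pos: [0.4934, 0.0573, 0.2698]
eef_rot: [0.704, -0.001, 0.71, -0.012]
wrist_force: [0.5, -0.0, 0.3]
opening: 0.654
```

```bash
python3 - <<'E'
from h import *
T=tool(); print(T.round(3).tolist(),ctrl.get_obs()["q"].round(2))
for n in ["scene","top","wrist"]:
    T=tool();im=ctrl.camera(n); K,P=cam(n,T)
    if n=="scene": cv2.imwrite("pics/e.png",cv2.resize(im[130:290,200:420],None,fx=3,fy=3))
    for t in ["rotor_grip","rotor","drive","lid_knob","lid_pivot"]:
        r=ctrl.landmark_of(n,t)[:1]
        print(n,t,[(round(d["conf"],2),W(P,d["point"]).round(3).tolist()) for d in r])
print(ctrl.get_obs()["time_s"])
E
```

```text
[[-0.009, 0.016, 1.0, 0.493], [-0.018, 1.0, -0.016, 0.057], [-1.0, -0.018, -0.009, 0.27], [0.0, 0.0, 0.0, 1.0]] [-0.11 -0.02  1.74 -0.02  1.43 -1.66]
scene rotor_grip [(0.81, [0.498, 0.054, 0.134])]
scene rotor [(0.68, [0.497, 0.051, 0.09])]
scene drive [(0.73, [0.5, 0.055, 0.091])]
scene lid_knob [(0.93, [0.603, 0.17, 0.188])]
scene lid_pivot [(0.59, [0.616, 0.058, 0.166])]
top rotor_grip [(0.8, [0.493, 0.053, 0.14])]
top rotor [(0.59, [0.495, 0.058, 0.089])]
top drive [(0.21, [0.569, 0.396, 0.017])]
top lid_knob [(0.75, [0.6, 0.178, 0.192])]
top lid_pivot []
wrist rotor_grip [(0.81, [0.497, 0.056, 0.139])]
wrist rotor [(0.76, [0.496, 0.054, 0.089])]
wrist drive []
wrist lid_knob []
wrist lid_pivot []
8.5
```

View pics/e.png

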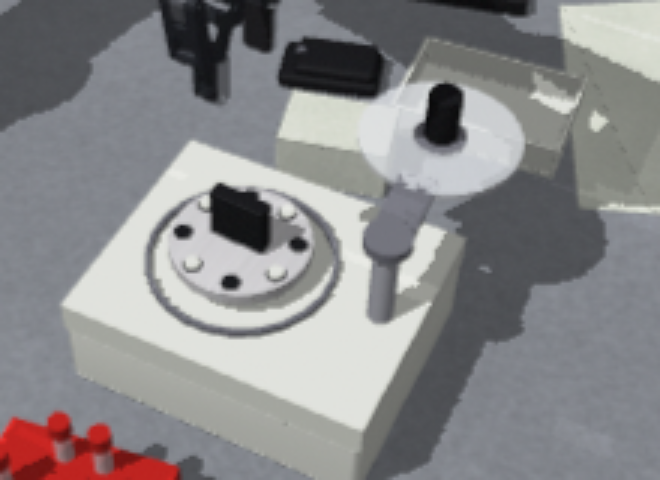

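The rotor sits flat inside the bowl, with its bar at crop (240,215). The three cameras put its grip point at z of about 0.138, which is 48 mm over the deck, so it is home. The knob is at crop (443,115). I move above it with the jaws along its tangent.

Call:
carry_out:
  motion: [0, 0, 0, 0, 0.034, 0.031, -1, 0, 0, 0, 0, 0.034, 0.031, -1, 0, 0, 0, 0, 0.034, 0.031, -1, 0, 0, 0, 0, 0.015, 0.015, -1, 0, 0, 0, 0, 0, 0, -1]

```text
time_s: 9.0
eef_pos: [0.6062, 0.1756, 0.2633]
eef_rot: [0.703, 0.001, 0.711, -0.013]
wrist_force: [0.2, -0.4, 0.5]
opening: 1.001
```

Call:
carry_out:
  motion: [8, 0, 0, 0, 0, 0, -1, 8, 0, 0, 0, 0, 0, -1, 8, 0, 0, 0, 0, 0, -1, 8, 0, 0, 0, 0, 0, -1, 8, 0, 0, 0, 0, 0, -1, 8, 0, 0, 0, 0, 0, -1, 8, 0, 0, 0, 0, 0, -1, 8, 0, 0, 0, 0, 0, -1, 8, 0, 0, 0, 0, 0, -1, 8, 0, 0, 0, 0, 0, -1]

```text
time_s: 10.0
eef_pos: [0.5999, 0.1686, 0.2626]
eef_rot: [0.524, 0.465, 0.523, -0.485]
wrist_force: [-0.4, -0.8, 0.8]
opening: 0.995
```

```bash
python3 look.py pics/f.png
```

```text
T [[-0.017, 0.995, 0.097, 0.6], [-0.022, 0.097, -0.995, 0.169], [-1.0, -0.019, 0.02, 0.263], [0.0, 0.0, 0.0, 1.0]] q [ 0.09  0.28  1.43 -0.02  1.46  0.01]
rotor_grip []
drive [(0.3, [0.602, 0.172, 0.194])]
lid_knob [(0.69, [0.601, 0.174, 0.193])]
lid_pivot [(0.93, [0.613, 0.058, 0.165])]
rotor [(0.92, [0.494, 0.052, 0.09])]
rect ((178.47422790527344, 278.2940368652344), (99.90859985351562, 79.86406707763672), 25.14478302001953) [[0.463, 0.08, 0.172], [0.497, 0.154, 0.172], [0.573, 0.122, 0.172], [0.546, 0.042, 0.172]]
edge 0.08055927634857521 65.46422570695525
edge 0.08247671936991094 -22.254229956014324
10.35 [-0.37972372 -0.49430251  0.01470418]
```

View pics/f.png

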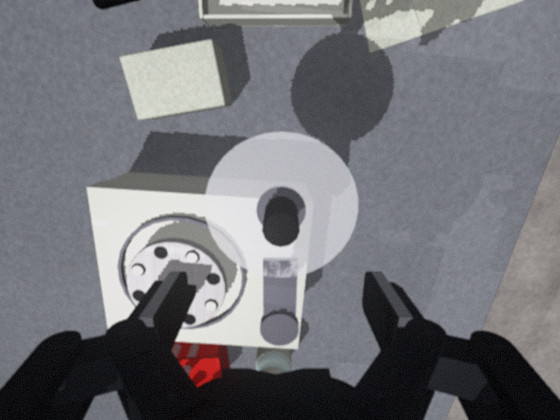

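The knob at (281,220) lies between the fingers, with the arm running radially down to the post at (281,327). I descend and close loosely around the knob.

Call:
carry_out:
  motion: [0, 1.2, 1.1, 0.03, 0.0015, -0.005, -1, 0, 0, 0, 0.035, 0, 0, -1, 0, 0, 0, 0.012, 0, 0, -1, 0, 0, 0, 0, 0, 0, 0.1]

```text
time_s: 10.75
eef_pos: [0.6023, 0.1741, 0.1855]
eef_rot: [0.528, 0.473, 0.526, -0.469]
wrist_force: [-0.0, 0.4, -0.2]
opening: 0.862
```

Call:
carry_out:
  motion: [0, 0, 0, 0, 0, 0, 0.1, 0, 0, 0, 0, 0, 0, 0.1, 0, 0, 0, 0, 0, 0, 0.1, -5, 0, 0, 0, -0.01, 0.0004, 0.1, -5, 0, 0, 0, -0.01, 0.0004, 0.1, -5, 0, 0, 0, -0.01, 0.0004, 0.1, -5, 0, 0, 0, -0.01, 0.0004, 0.1, -5, 0, 0, 0, -0.01, 0.0004, 0.1]

```text
time_s: 11.55
eef_pos: [0.5611, 0.1591, 0.195]
eef_rot: [0.626, 0.346, 0.614, -0.335]
wrist_force: [1.1, 1.3, -0.7]
opening: 0.447
```

```bash
cat > arc.py <<'E'
from h import *
T=tool(); o=ctrl.get_obs(); c=np.array([.613,.058]); d=T[:2,3]-c
print("tcp",T[:3,3].round(4),"r",np.hypot(*d).round(4),"bearing",np.degrees(np.arctan2(d[1],d[0])).round(1),"yaw_y",np.degrees(np.arctan2(T[1,1],T[0,1])).round(1),"down",T[:3,0].round(3),o["wrist_force"].round(1),o["opening"].round(2),o["time_s"],o["q"].round(2))
E
python3 arc.py
```

```text
Traceback (most recent call last):
  File "arc.py", line 3, in <module>
    print("tcp",T[:3,3].round(4),"r",np.hypot(*d).round(4),"bearing",np.degrees(np.arctan2(d[1],d[0])).round(1),"yaw_y",np.degrees(np.arctan2(T[1,1],T[0,1])).round(1),"down",T[:3,0].round(3),o["wrist_force"].round(1),o["opening"].round(2),o["time_s"],o["q"].round(2))
                                                                                                                                                                                                                         ^^^^^^^^^^^^^^^^^^
AttributeError: 'float' object has no attribute 'round'
```

```bash
sed -i 's/o\["opening"\].round(2)/o["opening"]/' arc.py; python3 arc.py
```

```text
tcp [0.5611 0.1591 0.195 ] r 0.1136 bearing 117.2 yaw_y 32.5 down [ 0.023  0.005 -1.   ] [ 1.1  1.3 -0.7] 0.44714627781268956 11.55 [ 0.07  0.22  1.64  0.    1.26 -0.5 ]
```

Call:
carry_out:
  motion: [-4, 0, -1.2, 0.01, -0.01, 0.0006, 0.1, -5, 0, 0, 0.003, -0.01, 0.0004, 0.1, -5, 0, 0, 0.002, -0.01, 0.0004, 0.1, -5, 0, 0, 0.002, -0.01, 0.0004, 0.1, -5, 0, 0, 0.002, -0.01, 0.0004, 0.1, -5, 0, 0, 0.002, -0.01, 0.0004, 0.1]

```text
time_s: 12.15
eef_pos: [0.5256, 0.1175, 0.183]
eef_rot: [0.696, 0.167, 0.679, -0.164]
wrist_force: [-0.8, 2.4, 1.0]
opening: 0.444
```

```bash
python3 arc.py
```

```text
tcp [0.5256 0.1175 0.183 ] r 0.1057 bearing 145.8 yaw_y 62.9 down [ 0.024 -0.002 -1.   ] [-0.8  2.4  1. ] 0.4437573909954668 12.15 [ 0.    0.13  1.76 -0.    1.22 -1.1 ]
```

Call:
carry_out:
  motion: [-4, 0, -0.5, 0.002, -0.01, -0.0012, 0.1, -4, 0, -0.5, 0.002, -0.01, -0.0012, 0.1, -4, 0, 0, 0.002, -0.01, -0.0012, 0.1, -4, 0, 0, 0.002, -0.01, -0.001, 0.1, -4, 0, 0, 0.002, -0.01, -0.001, 0.1, -4, 0, 0, 0.002, -0.01, -0.001, 0.1]

```text
time_s: 12.75
eef_pos: [0.5073, 0.0626, 0.1805]
eef_rot: [0.719, 0.007, 0.694, -0.017]
wrist_force: [0.2, 1.4, 0.6]
opening: 0.448
```

```bash
python3 arc.py
```

```text
tcp [0.5073 0.0626 0.1805] r 0.1058 bearing 177.5 yaw_y 88.0 down [ 0.035 -0.015 -0.999] [0.2 1.4 0.6] 0.4483125912204557 12.75 [-0.1   0.07  1.84 -0.01  1.2  -1.64]
```

Call:
carry_out:
  motion: [0, 2, 0, 0.001, -0.006, -0.004, 0.1, 0, 0, 0, 0, -0.005, -0.003, 0.1, 0, 0, 0, 0, -0.004, 0, 0.1]

```text
time_s: 13.05
eef_pos: [0.5011, 0.0478, 0.1826]
eef_rot: [0.709, 0.008, 0.705, -0.016]
wrist_force: [-1.2, 18.6, -5.0]
opening: 0.447
```

The stop is felt at 18.6 N. I back off, open and lift away.

Call:
carry_out:
  motion: [0, 0, 0, 0, 0.005, 0, 0.1, 0, 0, 0, 0, 0, 0, -0.5, 0, 0, 0, 0, 0, 0, -0.8, 0, 0, 0, -0.03, 0, 0, -0.8, 0, 0, 0, -0.045, 0, 0, -0.8, 0, 0, 0, -0.045, 0, 0, -0.8, 0, 0, 0, 0, 0, 0, -0.8]

```text
time_s: 13.75
eef_pos: [0.4998, 0.0539, 0.3069]
eef_rot: [0.709, 0.007, 0.705, -0.016]
wrist_force: [0.0, -0.0, 0.8]
opening: 0.899
```

```bash
python3 arc.py; python3 - <<'E'
from h import *
for n in ["scene","top"]:
    im=ctrl.camera(n); K,P=cam(n)
    cv2.imwrite(f"pics/g_{n}.png",im)
    for t in ["rotor_grip","lid_knob","lid_pivot","rack_mid","carton_mid","jar_mid","mouse_mid","tray_mid"]:
        print(n,t,[(round(d["conf"],2),W(P,d["point"]).round(3).tolist()) for d in ctrl.landmark_of(n,t)[:1]])
a=cv2.imread("pics/g_scene.png");b=cv2.imread("pics/g_top.png")
cv2.imwrite("pics/g.png",np.vstack([cv2.resize(a[150:260,200:400],(560,308)),cv2.resize(b[130:240,180:380],(560,308))])[:600])
E
```

```text
tcp [0.4998 0.0539 0.3069] r 0.1133 bearing -177.9 yaw_y 88.1 down [ 0.006 -0.014 -1.   ] [ 0.  -0.   0.8] 0.8993364972453598 13.75 [-0.12 -0.04  1.69 -0.01  1.48 -1.66]
scene rotor_grip [(0.89, [0.496, 0.056, 0.138])]
scene lid_knob [(0.61, [0.499, 0.053, 0.189])]
scene lid_pivot [(0.75, [0.612, 0.056, 0.168])]
scene rack_mid [(0.59, [0.483, -0.155, 0.046])]
scene carton_mid [(0.89, [0.478, 0.262, 0.031])]
scene jar_mid [(0.77, [0.621, -0.127, 0.034])]
scene mouse_mid [(0.67, [0.417, 0.376, 0.018])]
scene tray_mid [(0.59, [0.574, 0.393, 0.022])]
top rotor_grip [(0.64, [0.415, 0.379, 0.017])]
top lid_knob [(0.83, [0.497, 0.059, 0.191])]
top lid_pivot [(0.74, [0.472, 0.266, 0.025])]
top rack_mid [(0.87, [0.478, -0.154, 0.043])]
top carton_mid [(0.89, [0.47, 0.269, 0.026])]
top jar_mid [(0.92, [0.621, -0.131, 0.045])]
top mouse_mid [(0.83, [0.412, 0.378, 0.016])]
top tray_mid [(0.8, [0.569, 0.396, 0.017])]
```

View pics/g.png

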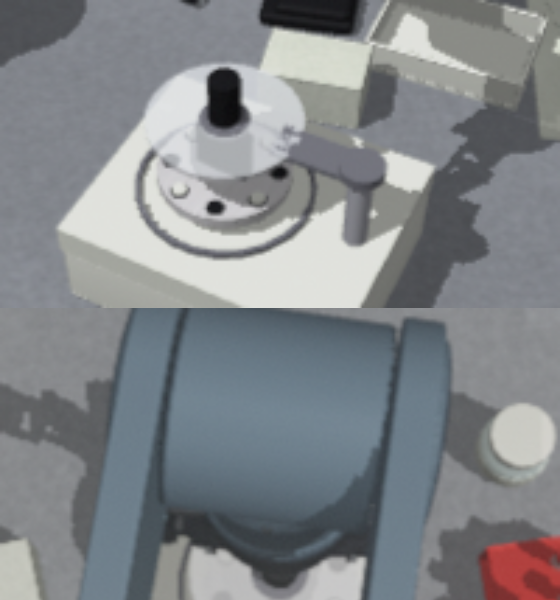

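The upper crop shows the lid centred over the rotor, with the knob at (224,95) and the arm running straight to the post at (360,180). The networks put the knob over the drive axis and the bystanders where they were.

```bash
python3 -c "
from bench import ctrl
print(ctrl.hand_in(), ctrl.get_obs()['time_s'])"
```

```text
the job is handed in; nothing more can be done
the job is handed in; nothing more can be done
```

The rotor is home on its drive and the lid is shut over it. I handed the job in at about 15 s of the 48 s allowed; the hand-in reports no verdict.

**Rotor:** I gripped the bar, regripping once because the first grip was about 14 mm too high. I then turned it about 23° in 4° steps with a light press until it fell about 12 mm to a hard stop. The wrist force peaked at about 50 N there. Before closing the lid, the three cameras put the bar's centre 44 to 50 mm above the deck, close to the drive axis.

**Lid:** I closed the jaws loosely round the knob and led it along its arc until it met the stop at about 19 N. I then backed off, opened and lifted clear.

**Last checks:**
- **Knob:** it is at about (0.498, 0.056), over the drive axis and within about 4 mm.
- **Bar:** it reads at z = 0.138, which is 48 mm above the deck.
- **Bystanders:** they read within about 5 mm of where they started.
- **Wrist force:** it is about zero.

**Disagreements:** in the last top view the arm hid the rotor and post, so the networks' top-view reports for those two were wrong and I set them aside. The wrist-camera trace of the bar picked up the disc instead, so I took the bar's angle from the pictures.

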